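# Spring open the cuvette lid of the bench photometer

## Robot

A 6-joint arm with a two-finger parallel gripper is mounted at the origin on the work surface. World frame = base frame: x ahead of the robot, y to its left, z up, the work surface at z = 0. Lengths are in mm, angles in degrees, forces in N, time in s.
With the tool pointing down it reaches from about 375 to 900 mm from the base axis. Payload 3.1 kg.
Tool frame: the origin (TCP) lies at the very end of the fingers, on their centre line; the grasp point (between the pads) lies 19 mm behind it; z points along the fingers, y is the direction in which the jaws open and shut (so a half turn about z gives the same grasp; the last joint's range is limited). The gripper opens to 85 mm and grips with 20 to 120 N. Pads are 22 mm wide; open, the fingers measure 114 mm over their backs; the gripper's body (76 mm by 85 mm) begins 54 mm behind the grasp point. The pads swing forward as they close: fully open they stand 13 mm farther back than shut.
Start: joints at [-76.06, 30.224, 82.088, -0, 67.689, -10.227], TCP at [255.896, -570.187, 231.31] pointing down, gripper open.
Joint ranges: [-176.69, 176.69], [-43.24, 126.21], [12.49, 139.97], [-82, 262], [0, 151.66], [-163.58, 163.58]. Speed limits (degrees/s): [159.86, 159.86, 180, 180, 180, 180].

## Interface

Orientations are given as [roll, pitch, yaw] about the fixed x, y, z axes, in that order (R = Rz(yaw) Ry(pitch) Rx(roll)).
In Python, from cell import robot gives the robot as it stands.
- The arm moves only by the tool play_rows, never from a script. Its argument "rows" is a list that holds one entry, the list of rows, each a list of 7 numbers: the turn, a rotation vector about the tool's x, y, z in degrees, then the shift along the tool's x, y, z in mm, then the opening, from 0 (shut) to 1 (fully open). In form: [[[rx, ry, rz, x, y, z, claw], ...]]. A call has 1 to 8 rows; each row shifts and turns the pose as measured when the row begins, along the tool's axes as they then stand; what a row does not reach is not made up. A row lasts 1/8 s, in which the tool goes at most 62.5 mm and 10.7 degrees, less where a joint would pass 70% of its speed; a pose out of reach is approached as far as the arm can. A call with a gripper value outside its range is refused whole. The fingers move at their own pace and stop on an object; "force" is the grip in N (left out, the last holds). Time passes only in rows, so rows that do not move let the fingers close. It gives the time, the measured TCP pose, the force and the opening at its end, in the units of the state.
- robot.read_state(): the state, without advancing time (a new reading comes with each control period).
- robot.capture(name): name is "scene" or "side" or "wrist"; returns (picture, depth): 420x560x3 uint8, red, green, blue; 420x560 float32, mm along the optical axis (not along the pixel's ray), 0 where there is no reading.
- robot.get_calibration(name): a dict with "K" (3x3 intrinsics, pixels), "R" (3x3) and "t" (3): a world point X has camera coordinates R X + t. Camera axes: x right, y down, z forward; pixel columns grow to the right and rows downward; lengths in mm; the calibration is good to about 2 mm. A picture is of the moment at which its call begins: read the wrist's pose just before it. get_calibration takes no time and is no camera call; for the wrist camera it gives the pose at the moment of the call.
- robot.sign_off(): hands the job in, once; it reports no verdict.
Trained networks look in the newest picture that a camera, given by its name, has taken for a name from the list of things; names that differ only in an ending like _2 or _b are one class to them, and where a whole thing is asked for, a point or a joint stands for the part that bears it (a point fixed in the world has none). Each returns a list of dicts, best first, with "confidence" (0 to 1); they miss things now and then, are a little off and sometimes report something else, mostly with a low value. They report only what shows in the picture. A call takes as long as a camera call.
- robot.look_for(camera, query): "location" ([x, y, z] in mm, in world coordinates, good to about 4 mm: the middle of the surface that is visible of it).
- robot.place_of(camera, query): "location" ([x, y, z] in mm, in world coordinates, good to about 4 mm: a listed point, or the origin of a listed thing).
The state is a dict: "t": time; "joint_pos": joint angles; "qvel": joint speeds; "joint_efforts": joint torques, N m; "position": TCP position; "ee_rot": TCP orientation; "wrist_force": force on the tool from outside, world axes, zero at the start; "wrist_torque": the same for the moment, N m; "gripper_width": finger opening in mm.
Only numpy, scipy, OpenCV 4.12 (cv2) and the standard library are available. Lean on these libraries where they do the work, as an engineer would, in place of code of your own. Each camera call takes 0.05 s, during which the arm holds its last target.

## Task

Get the photometer ready for its cuvette to be taken out: press down the release tab in front of the lid so that the lid springs up, then push the lid up and right over backwards until it stands fully open by itself. Take nothing out and pick nothing up: leave the cuvette in its holder and the green bottle, jar and beaker where they stand.

Things in the scene. Friction and masses are not known exactly. Their poses are not given: they have to be found in the camera images.
- photometer: White bench photometer, a low box 250 (x) by 240 (y) by 90 mm high, fixed to the bench. Origin: centre of its underside, at bench height. Its x axis points from its front (robot's side) to its rear, y to its left, z up. The sample lid and its tab lie left of the middle (centred at y = +45 mm); a flat display and keys (look only) lie on the right.
- tab_press (a point): The place to press on the grey release tab: middle of its upper face, 102 mm in front of the photometer's centre, 45 mm to its left, 115 mm above the bench. The tab is a ribbed block 30 (x) by 40 (y) mm that stands 25 mm proud of the housing, in front of the lid; this point is 36 mm in front of the shut lid's front edge. Between tab and lid sits a small steel catch (top 105 mm above the bench) that overlaps the lid's edge and holds it shut. This point moves with the tab.
- tab (a joint): Travel of the release tab in m: 0 at rest, 0.007 pressed straight down against its stop; 1.5 N starts it and 5 N holds it right down. It draws the catch back and the lid lets go at about 0.004 m. It springs back up when let go.
- lid_hinge (a point): Middle of the lid's hinge line, fixed to the photometer: 24 mm behind its centre, 45 mm to its left, 94.5 mm above the bench. The hinge line runs along the photometer's y axis.
- lid_edge (a point): Middle of the front (free) edge of the lid, half-way through its thickness. The lid is a flat grey plate 90 mm from hinge line to free edge, 100 mm wide, 8 mm thick, about 120 g, with nothing behind it that stops the hand. This point moves with the lid.
- lid (a joint): Lid angle in rad: 0 shut (level), 1.57 upright, 1.95 fully open against its stop, leaning back. When let go, a spring plunger lifts it to about 0.6 and bears it there (free edge then about 50 mm higher than when shut); from there on no spring acts, it swings freely and falls back on the plunger if left short of upright; past upright it falls back against the stop and stays.
- cuvette_mid (a point): Centre of a loose cuvette, 12.5 mm square and 45 mm tall, with white cap, standing in the square holder in the compartment under the lid. Its top is below the housing's top face. Not to be moved.
- bottle_mid (a point): Centre of a loose green glass bottle with black cap, 48 mm across, 85 mm tall, on the bench beside the photometer. Not to be moved.
- jar_mid (a point): Centre of a loose white jar with metal lid, 60 mm across, 60 mm tall, on the bench beside the photometer. Not to be moved.
- beaker_mid (a point): Centre of a loose empty glass beaker, 60 mm across, 80 mm tall, on the bench beside the photometer. Not to be moved.

How it is judged:
By the outcome, as a careful person would: the job done as asked, in the order asked, and still so for the second after the job is handed in, with the robot touching nothing.
It also fails if it takes over 38 s, if anything falls off the work surface, if the arm or the gripper's body presses on something with over 40 N, if the wrist force passes 120 N, or if a joint passes its speed limit or range.

## Working session

There is one attempt and no reset: what is moved stays moved. The work goes in short steps, Python scripts to look and compute and a tool call to move; the robot and the scene stay as the last step left them, time stands still between calls to the robot, and variables do not carry over. Pictures are saved under pics/ and viewed, and the job is handed in when it is done.

Besides the shell and the picture viewer there is one more tool, called by a JSON object that holds its "name" and its "arguments", one argument or row to a line. play_rows: Moves the arm, as the interface text tells. Its arguments: {"type":"object","properties":{"rows":{"type":"array","items":{"type":"array","items":{"type":"array","items":{"type":"number"}}}},"force":{"type":"number"}},"required":["rows"]}

```bash
mkdir -p pics; ls; python3 - <<'E'
from cell import robot
import cv2, numpy as np
s=robot.read_state(); print(s)
for c in ["scene","side"]:
    p,d=robot.capture(c); cv2.imwrite(f"pics/{c}0.png",p[:,:,::-1])
    for q in ["photometer","tab_press","lid_hinge","lid_edge","bottle_mid","jar_mid","beaker_mid"]:
        try: print(c,q,[(np.round(r["location"],1),round(r["confidence"],2)) for r in robot.place_of(c,q)[:2]])
        except Exception as e: print(q,e)
E
```

```text
pics
{'t': 0.0, 'joint_pos': array([-7.60605084e+01,  3.02790476e+01,  8.21568727e+01,  2.25734481e-03,
        6.76877994e+01, -1.02279547e+01]), 'qvel': array([-0.00095909, -0.01370214,  0.11649388,  0.0569011 ,  0.12424117,
       -0.01722674]), 'joint_efforts': array([-1.20885270e-03, -4.42358208e+01, -1.78022861e+01, -3.01367618e-04,
        8.15284759e-03, -7.53941208e-06]), 'position': array([ 255.73448359, -569.5065793 ,  230.33002882]), 'ee_rot': array([-1.79878617e+02, -2.40215946e-02,  2.41665616e+01]), 'wrist_force': array([-0.17907479,  0.82847913,  0.14353853]), 'wrist_torque': array([-0.04605931, -0.01549231,  0.01775541]), 'gripper_width': 85.4455604223334}
scene photometer [(array([ 625.2, -146.4,   -1. ]), 0.94)]
scene tab_press [(array([ 517.8, -125.5,  114.2]), 0.59)]
scene lid_hinge [(array([639.3, -99.9,  95. ]), 0.85), (array([ 517.6, -128.7,  112.2]), 0.63)]
scene lid_edge [(array([ 548.3, -120.1,   93.2]), 0.88)]
scene bottle_mid [(array([573.6,  28.7,  41.9]), 0.8)]
scene jar_mid [(array([ 729.6, -361.5,   29.6]), 0.72), (array([ 550.5, -118. ,   94.6]), 0.2)]
scene beaker_mid [(array([ 597.5, -358. ,   39.8]), 0.68), (array([574.1,  29.3,  41.5]), 0.33)]
side photometer [(array([ 6.272e+02, -1.472e+02, -5.000e-01]), 0.8)]
side tab_press [(array([ 517.8, -122.4,  114.1]), 0.66)]
side lid_hinge [(array([ 643.7, -102. ,   95.7]), 0.73)]
side lid_edge [(array([ 551.2, -121.4,   97. ]), 0.88)]
side bottle_mid [(array([568.4,  35.2,  40.2]), 0.73)]
side jar_mid [(array([ 726.1, -359.2,   27.9]), 0.58), (array([ 600.2, -360.6,   38.3]), 0.58)]
side beaker_mid [(array([ 599.8, -360.4,   38.5]), 0.85)]
```

View pics/scene0.png

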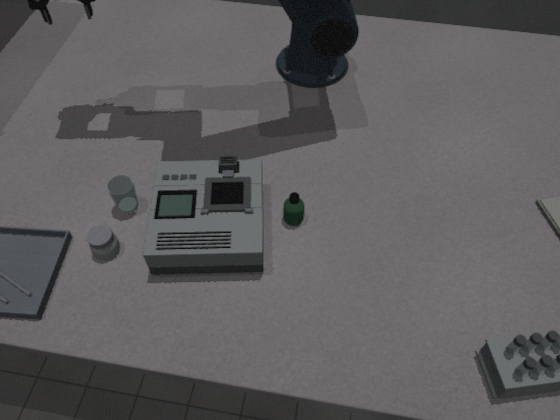

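View pics/side0.png

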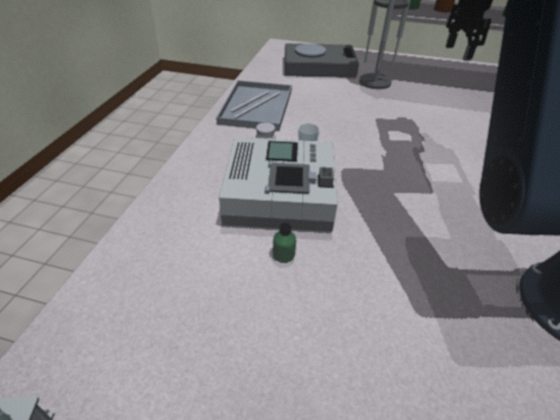

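The scene view shows the photometer centred near (207,215), with the tab at (228,163), the lid at (228,193) and the bottle at (293,210). The jar and beaker are on its other side. The side view agrees. Next I'll fit the pose.

```bash
cat > h.py <<'E'
import numpy as np
from scipy.optimize import least_squares
from scipy.spatial.transform import Rotation as Ro
L={'o':(0,0),'t':(-102,45),'h':(24,45),'e':(-66,45)}
def T(p,q): c,s=np.cos(p[2]),np.sin(p[2]); return np.array([p[0]+c*q[0]-s*q[1],p[1]+s*q[0]+c*q[1]])
def fit(obs):
    return least_squares(lambda p: np.concatenate([T(p,L[k])-o for k,o in obs]),[626,-147,.18]).x
def tool(s,target,yaw):
    R=Ro.from_euler('xyz',s['ee_rot'],degrees=True)
    Rt=Ro.from_euler('xyz',[180,0,yaw],degrees=True)
    return R.inv().apply(np.array(target)-s['position']), (R.inv()*Rt).as_rotvec(degrees=True)
E
python3 - <<'E'
from h import *
from cell import robot
obs=[('o',(625.2,-146.4)),('t',(517.8,-125.5)),('h',(639.3,-99.9)),('e',(548.3,-120.1)),('o',(627.2,-147.2)),('t',(517.8,-122.4)),('h',(643.7,-102)),('e',(551.2,-121.4))]
p=fit(obs); print(p,np.degrees(p[2]),[ (k,T(p,L[k]).round(1),o) for k,o in obs])
s=robot.read_state()
t=T(p,L['t']); print(tool(s,[*t,200],np.degrees(p[2])))
E
```

```text
[ 6.25911654e+02 -1.48855921e+02  2.04322435e-01] 11.706813199303667 [('o', array([ 625.9, -148.9]), (625.2, -146.4)), ('t', array([ 516.9, -125.5]), (517.8, -125.5)), ('h', array([640.3, -99.9]), (639.3, -99.9)), ('e', array([ 552.2, -118.2]), (548.3, -120.1)), ('o', array([ 625.9, -148.9]), (627.2, -147.2)), ('t', array([ 516.9, -125.5]), (517.8, -122.4)), ('h', array([640.3, -99.9]), (643.7, -102)), ('e', array([ 552.2, -118.2]), (551.2, -121.4))]
(array([ 420.20404552, -298.86538195,   31.30982887]), array([4.54820840e-03, 2.34924294e-03, 1.24627976e+01]))
```

{"name": "play_rows", "arguments": {
  "rows": [
    [[0, 0, 0, 42, -30, 0, 0], [0, 0, 0, 42, -30, 0, 0], [0, 0, 0, 42, -30, 0, 0], [0, 0, 0, 42, -30, 0, 0], [0, 0, 0, 42, -30, 0, 0], [0, 0, 0, 42, -30, 0, 0], [0, 0, 0, 42, -30, 0, 0], [0, 0, 0, 20, -15, 0, 0]]
  ]
}}

```text
t: 1.8
position: [456.3, -231.2, 231.5]
ee_rot: [179.6, -0.1, 23.8]
wrist_force: [-0.5, -0.3, -0.1]
gripper_width: 0.1
```

```bash
python3 - <<'E'
from h import *
from cell import robot
import cv2
s=robot.read_state(); print(s['position'],s['ee_rot'],s['gripper_width'])
p,d=robot.capture("wrist"); cv2.imwrite("pics/w1.png",p[:,:,::-1])
for q in ["photometer","tab_press","lid_hinge","lid_edge"]:
    print(q,[(np.round(r["location"],1),round(r["confidence"],2)) for r in robot.place_of("wrist",q)[:2]])
print(tool(s,[517,-124.8,200],11.3))
E
```

```text
[ 456.25737859 -231.19940912  231.53365419] [ 1.79582415e+02 -8.13106648e-02  2.38081676e+01] 0.12883145369318208
photometer [(array([ 628.3, -148. ,    0.8]), 0.77)]
tab_press [(array([ 512.9, -127.1,  115. ]), 0.68)]
lid_hinge []
lid_edge [(array([ 547.1, -116. ,  100. ]), 0.95)]
(array([ 98.47956228, -73.05363189,  31.14184235]), array([ 0.40704955, -0.1265683 , 12.50781376]))
```

View pics/w1.png

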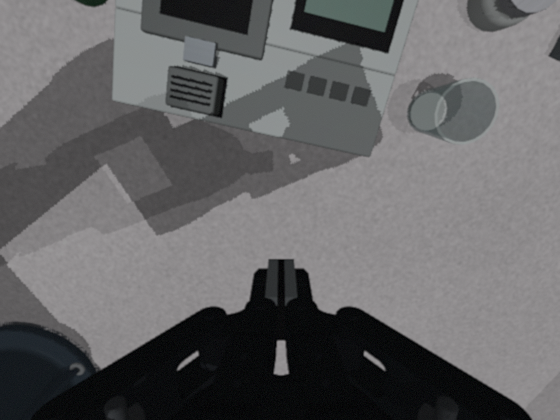

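The wrist view shows the ribbed tab top at about (195,87), the catch at (200,50), and the housing's front edge running from (113,100) to (370,156). I'll localise these with depth.

```bash
python3 - <<'E'
from h import *
from cell import robot
import cv2
c=robot.get_calibration("wrist"); p,d=robot.capture("wrist")
K=np.array(c['K']);R=np.array(c['R']);t=np.array(c['t'])
v,u=np.mgrid[0:420,0:560]
X=np.stack([(u-K[0,2])/K[0,0]*d,(v-K[1,2])/K[1,1]*d,d],-1)
W=(X-t)@R
m=(W[...,2]>108)&(W[...,2]<122)&(v<150)&(u<300)&(u>130)
n,l,st,ce=cv2.connectedComponentsWithStats(m.astype('uint8'))
for i in range(1,n):
    if st[i,4]>60:
        w=W[l==i]; r=cv2.minAreaRect(w[:,:2].astype('float32')); print(st[i],r,np.median(w[:,2]))
h=(abs(W[...,2]-90)<4)&(v<200)
w=W[h]; print("top z",np.median(w[:,2]))
for q in [(113,100),(370,156)]: 
    for k in (3,6): print(W[q[1]-k,q[0]+(k if q[0]<200 else -k)].round(1))
E
```

```text
[ 161   63   55   50 2070] ((517.0097045898438, -125.8231430053711), (29.982372283935547, 40.9906120300293), 11.86130142211914) 115.90991791125671
top z 91.09150763962936
[483.7 -64.6  91.1]
[487.  -66.   90.1]
[ 529.3 -291.3   89.9]
[ 530.6 -287.2   90.4]
```

{"name": "play_rows", "arguments": {
  "rows": [
    [[0, 0, 0, 33, -24, 0, 0], [0, 0, 0, 33, -24, 0, 0], [0, 0, 0, 32, -24, 0, 0], [0, 0, 6, 0, 0, 20, 0], [0, 0, 6, 0, 0, 20, 0], [0, 0, 0, 0, 0, 20, 0]]
  ]
}}

```text
t: 2.85
position: [519.5, -138.0, 171.2]
ee_rot: [179.2, -0.5, 10.4]
wrist_force: [-0.5, -0.0, -0.2]
gripper_width: -0.1
```

```bash
python3 - <<'E'
from h import *
from cell import robot
s=robot.read_state(); print(s['t'],s['position'],s['ee_rot'],s['wrist_force'],tool(s,[517,-125.6,140],11.7))
E
```

```text
2.85 [ 519.53237288 -137.9885645   171.21118646] [179.18711736  -0.47096002  10.37876123] [-0.54870546 -0.0443171  -0.17933281] (array([ -0.51562108, -13.08356093,  31.0255084 ]), array([ 0.8182722 , -0.46155884, -1.32455004]))
```

{"name": "play_rows", "arguments": {
  "rows": [
    [[0.8, -0.5, -1.3, 0, -12, 15, 0], [0, 0, 0, 0, -1, 12, 0], [0, 0, 0, 0, 0, 0, 0], [0, 0, 0, 0, 0, 0, 0]]
  ]
}}

```text
t: 3.35
position: [516.4, -127.2, 141.8]
ee_rot: [-179.9, 0.2, 11.5]
wrist_force: [-0.2, -0.2, -0.1]
gripper_width: -0.2
```

```bash
python3 - <<'E'
from h import *
from cell import robot
s=robot.read_state(); print(s['t'],s['position'],s['ee_rot'],s['wrist_force'],tool(s,[517,-125.6,116],11.7))
E
```

```text
3.35 [ 516.44043939 -127.17077575  141.78522062] [-1.79912319e+02  1.64127623e-01  1.15358980e+01] [-0.22152938 -0.20310388 -0.10392826] (array([ 0.93624378, -1.38768624, 25.78479827]), array([-0.08791555,  0.16400191, -0.16422748]))
```

{"name": "play_rows", "arguments": {
  "rows": [
    [[0, 0, 0, 1, -1, 10, 0], [0, 0, 0, 0, 0, 10, 0], [0, 0, 0, 0, 0, 4, 0], [0, 0, 0, 0, 0, 3, 0], [0, 0, 0, 0, 0, 3, 0], [0, 0, 0, 0, 0, 2, 0], [0, 0, 0, 0, 0, 1, 0]]
  ]
}}

```text
t: 4.22
position: [518.2, -126.3, 108.7]
ee_rot: [180.0, 0.0, 11.6]
wrist_force: [-0.5, 1.3, 3.9]
gripper_width: -0.1
```

```bash
python3 - <<'E'
from h import *
from cell import robot
import cv2
s=robot.read_state(); print(s['t'],s['position'],s['ee_rot'],s['wrist_force'])
for c in ("wrist","side"):
    p,d=robot.capture(c); cv2.imwrite(f"pics/{c}2.png",p[:,:,::-1])
    print([(np.round(r["location"],1),round(r["confidence"],2)) for r in robot.place_of(c,"lid_edge")[:2]])
E
```

```text
4.225 [ 518.1562392  -126.32557913  108.70464176] [1.79968063e+02 2.03370136e-02 1.15559616e+01] [-0.49715273  1.33662991  3.93440313]
[(array([ 567.2, -114.2,  150.8]), 0.76)]
[(array([ 570.4, -116.6,  149.3]), 0.58)]
```

View pics/wrist2.png

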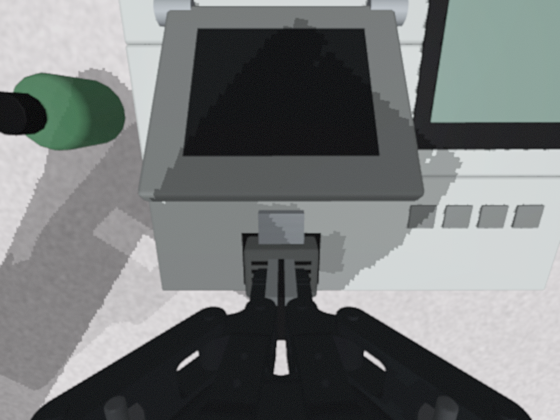

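View pics/side2.png

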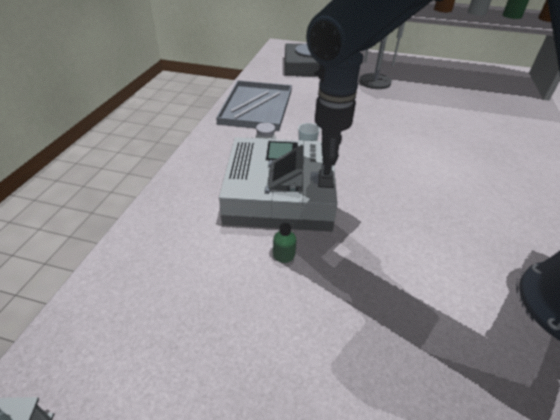

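The tab is down and the lid is up. In the wrist view its front edge runs from (140,195) to (423,195), at about z 150. Now I'll lift off the tab, then move the shut fingers against the lid edge.

{"name": "play_rows", "arguments": {
  "rows": [
    [[0, 0, 0, 0, 0, -9, 0], [0, 0, 0, 0, 0, -8, 0], [0, 0, 0, 12, 0, 0, 0], [0, 0, 0, 12, 0, 0, 0], [0, 0, 0, 8, 0, 0, 0], [0, 0, 0, 0, 0, 0, 0]]
  ]
}}

```text
t: 5.18
position: [553.0, -119.6, 126.3]
ee_rot: [179.9, -0.1, 11.6]
wrist_force: [-0.4, -0.5, 0.8]
gripper_width: 0.1
```

```bash
python3 - <<'E'
from h import *
from cell import robot
import cv2
s=robot.read_state(); print(s['t'],s['position'],s['ee_rot'],s['wrist_force'])
p,d=robot.capture("wrist"); cv2.imwrite(f"pics/wrist3.png",p[:,:,::-1])
E
```

```text
5.175 [ 552.9593812  -119.58916641  126.27046634] [ 1.79921601e+02 -7.11430732e-02  1.15650462e+01] [-0.43937349 -0.53876686  0.77268675]
```

View pics/wrist3.png

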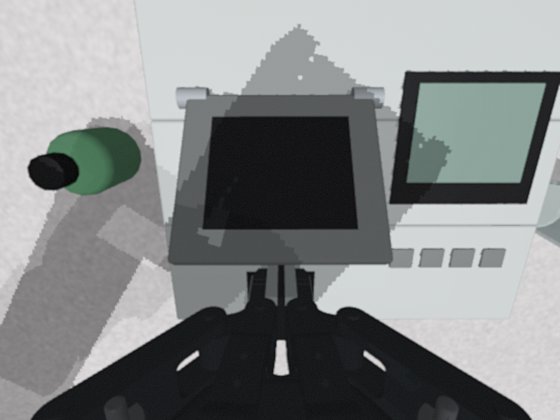

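The finger fronts, at row 268, are almost at the lid edge at row 263. Now I'll follow the arc.

{"name": "play_rows", "arguments": {
  "rows": [
    [[0, 0, 0, 8, 0, -1, 0], [0, 0, 0, 7, 0, -6, 0], [0, 0, 0, 7, 0, -6, 0], [0, 0, 0, 8, 0, -5, 0], [0, 0, 0, 8, 0, -4, 0], [0, 0, 0, 0, 0, 0, 0]]
  ]
}}

```text
t: 5.98
position: [584.1, -112.5, 148.2]
ee_rot: [-179.9, 1.0, 11.7]
wrist_force: [-0.1, -0.4, 0.8]
gripper_width: 0.3
```

```bash
python3 - <<'E'
from h import *
from cell import robot
import cv2
s=robot.read_state(); print(s['t'],s['position'],s['ee_rot'],s['wrist_force'])
a,d=robot.capture("wrist"); b,d=robot.capture("side")
print([(np.round(r["location"],1),round(r["confidence"],2)) for r in robot.place_of("side","lid_edge")[:2]])
cv2.imwrite(f"pics/w4.png",a[:,:,::-1]);cv2.imwrite(f"pics/s4.png",cv2.resize(b[100:280,180:420,::-1],None,fx=3,fy=3))
E
```

```text
5.975 [ 584.07018718 -112.48291581  148.17939415] [-179.8795731     0.97999843   11.65554327] [-0.07528141 -0.41429922  0.84981123]
[(array([ 599.1, -110.7,  174.2]), 0.55)]
```

View pics/w4.png

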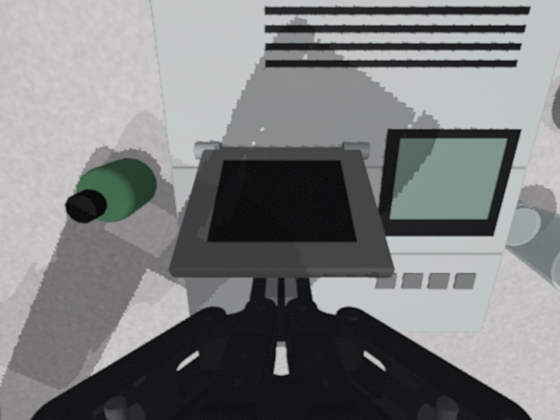

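View pics/s4.png

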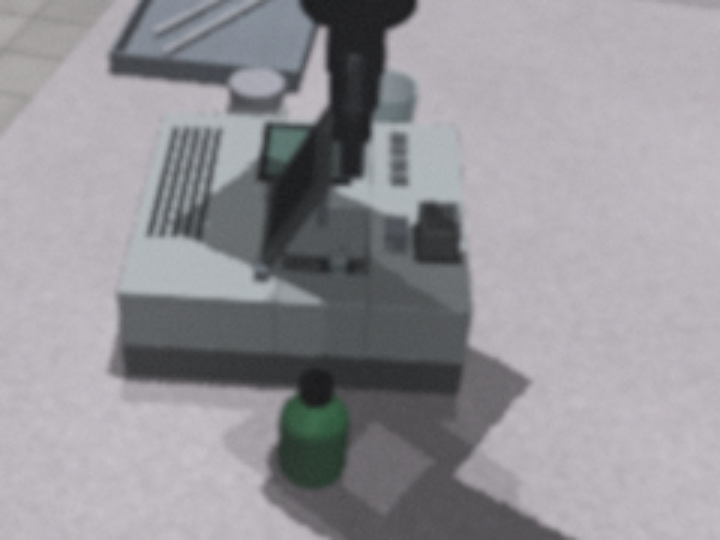

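The lid is at about 1.1 rad and the fingers are under its edge, clear of everything else. I'll push on past upright.

{"name": "play_rows", "arguments": {
  "rows": [
    [[0, 0, 0, 9, 0, -3, 0], [0, 0, 0, 9, 0, -2, 0], [0, 0, 0, 9, 0, 0, 0], [0, 0, 0, 8, 0, 0, 0], [0, 0, 0, 7, 0, 0, 0], [0, 0, 0, 0, 0, 0, 0]]
  ]
}}

```text
t: 6.88
position: [627.6, -102.9, 151.4]
ee_rot: [-179.8, 1.1, 11.6]
wrist_force: [1.0, -0.8, -0.6]
gripper_width: 0.1
```

```bash
python3 - <<'E'
from h import *
from cell import robot
import cv2
s=robot.read_state(); print(s['t'],s['position'],s['ee_rot'],s['wrist_force'])
b,d=robot.capture("side")
print([(np.round(r["location"],1),round(r["confidence"],2)) for r in robot.place_of("side","lid_edge")[:2]])
cv2.imwrite(f"pics/s5.png",cv2.resize(b[100:280,180:420,::-1],None,fx=3,fy=3))
E
```

```text
6.875 [ 627.55923287 -102.92411292  151.41340131] [-179.79832118    1.0521094    11.64980346] [ 0.96520153 -0.75050026 -0.63658019]
[(array([641.6, -99.5, 183.7]), 0.81)]
```

View pics/s5.png

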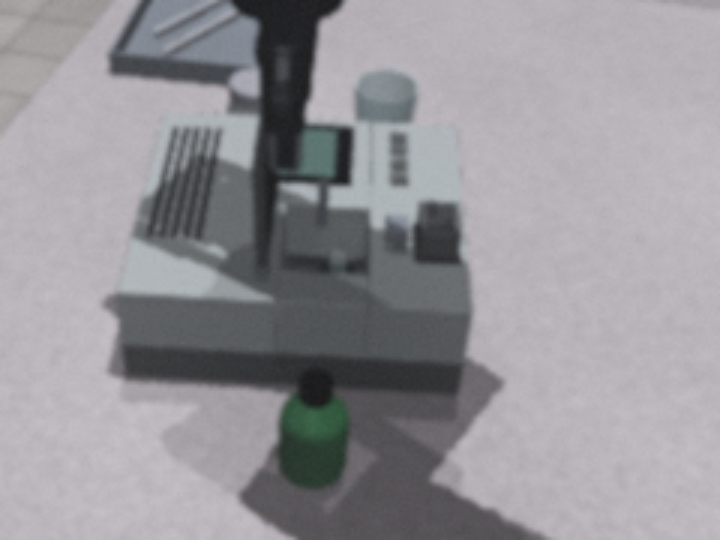

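The lid is upright, with its edge at about (641,-99,184). I'll go a little further.

{"name": "play_rows", "arguments": {
  "rows": [
    [[0, 0, 0, 5, 0, 0, 0], [0, 0, 0, 5, 0, 0, 0], [0, 0, 0, 5, 0, 0, 0], [0, 0, 0, 4, 0, 0, 0], [0, 0, 0, 0, 0, 0, 0], [0, 0, 0, 0, 0, 0, 0]]
  ]
}}

```text
t: 7.72
position: [646.2, -98.9, 150.8]
ee_rot: [-179.8, 1.1, 11.6]
wrist_force: [-0.3, -0.1, 0.1]
gripper_width: 0.0
```

```bash
python3 - <<'E'
from h import *
from cell import robot
import cv2
s=robot.read_state(); print(s['t'],s['position'],s['ee_rot'],s['wrist_force'])
b,d=robot.capture("side")
print([(np.round(r["location"],1),round(r["confidence"],2)) for r in robot.place_of("side","lid_edge")[:2]])
cv2.imwrite(f"pics/s6.png",cv2.resize(b[100:280,180:420,::-1],None,fx=3,fy=3))
E
```

```text
7.725 [646.16557907 -98.90431284 150.80621834] [-179.75483561    1.13948045   11.61803604] [-0.29997012 -0.12450715  0.138109  ]
[(array([674.2, -94.4, 177.4]), 0.96)]
```

View pics/s6.png

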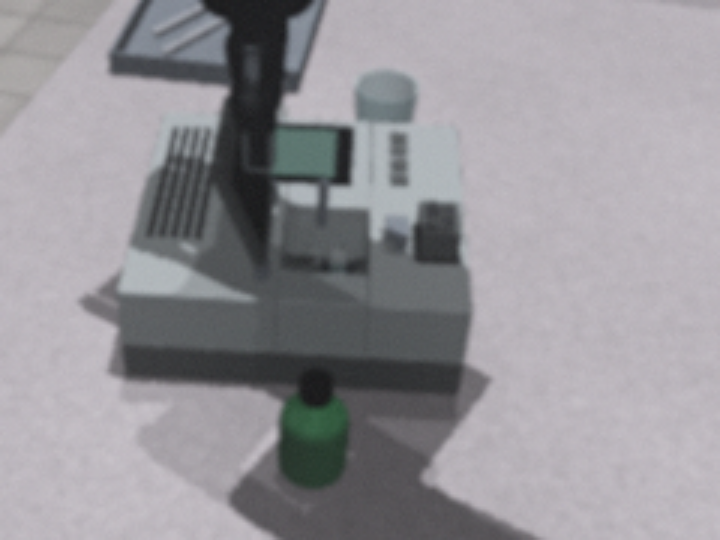

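The lid edge is at (674,-94,177), which is about 1.95 rad, so it lies against its stop. I'll back off.

{"name": "play_rows", "arguments": {
  "rows": [
    [[0, 0, 0, -10, 0, 0, 0], [0, 0, 0, -20, 0, -5, 0], [0, 0, 0, -25, 0, -20, 0], [0, 0, 0, -30, 0, -25, 0], [0, 0, 0, -30, 0, -25, 0], [0, 0, 0, -30, 0, -20, 0], [0, 0, 0, 0, 0, 0, 0], [0, 0, 0, 0, 0, 0, 0]]
  ]
}}

```text
t: 8.82
position: [496.7, -128.8, 250.7]
ee_rot: [-179.7, 1.3, 11.6]
wrist_force: [-0.3, 0.5, -0.2]
gripper_width: -0.0
```

```bash
python3 - <<'E'
from h import *
from cell import robot
import cv2
s=robot.read_state(); print(s['t'],s['position'],s['wrist_force'])
for c in ("scene","side","wrist"):
    b,d=robot.capture(c); cv2.imwrite(f"pics/{c}7.png",b[:,:,::-1])
    for q in ("lid_edge","tab_press","cuvette_mid","bottle_mid","jar_mid","beaker_mid"):
        print(c,q,[(np.round(r["location"],1),round(r["confidence"],2)) for r in robot.place_of(c,q)[:1]])
E
```

```text
8.825 [ 496.70353858 -128.8254286   250.73618864] [-0.3303377   0.51344677 -0.18155099]
scene lid_edge [(array([670.6, -94.8, 176.2]), 0.86)]
scene tab_press [(array([ 519.5, -125.4,  113.7]), 0.53)]
scene cuvette_mid [(array([ 587.4, -102.7,   63.9]), 0.55)]
scene bottle_mid [(array([572.7,  28. ,  41.3]), 0.68)]
scene jar_mid []
scene beaker_mid [(array([ 600.9, -357.2,   36.9]), 0.91)]
side lid_edge [(array([671.7, -91.9, 179.8]), 0.65)]
side tab_press [(array([ 516.4, -123.9,  112.5]), 0.83)]
side cuvette_mid [(array([587. , -99. ,  64.6]), 0.38)]
side bottle_mid [(array([570.5,  37.2,  40.8]), 0.59)]
side jar_mid [(array([ 601.4, -357.4,   40.6]), 0.69)]
side beaker_mid [(array([ 601.1, -356.3,   39.1]), 0.7)]
wrist lid_edge [(array([ 640.3, -100.2,   95.6]), 0.42)]
wrist tab_press [(array([ 515.6, -124.4,  119.7]), 0.98)]
wrist cuvette_mid [(array([ 583.8, -101.6,   65.4]), 0.68)]
wrist bottle_mid [(array([569.4,  32.4,  41.7]), 0.95)]
wrist jar_mid [(array([ 723.7, -362. ,   31.5]), 0.7)]
wrist beaker_mid [(array([ 600.9, -358.9,   38.3]), 0.91)]
```

View pics/side7.png

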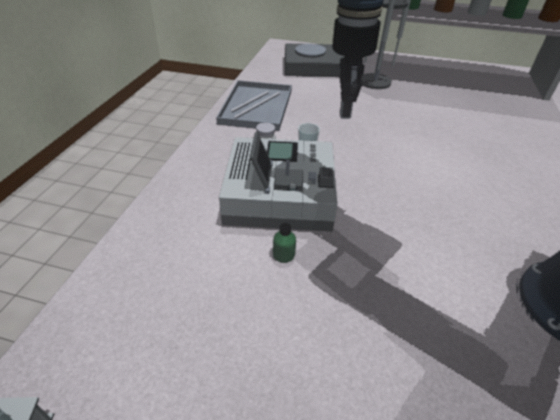

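View pics/wrist7.png

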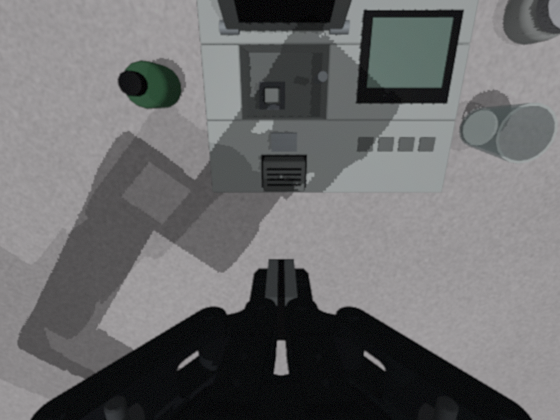

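The side view shows the lid standing open and leaning back at (258,160), with the arm clear. The wrist view shows the cuvette in its holder at (272,95), the tab sprung back at (283,172), and the bottle, beaker and jar in place. I'll hand in.

```bash
python3 -c "
from cell import robot
print(robot.sign_off())"
```

```text
the job is handed in; nothing more can be done
None
```

The lid now stands fully open by itself, and the job is handed in at about 9.7 s of the 38 s allowed. With the fingers shut, I pressed the release tab down about 7 mm, at about 4 N. The lid sprang up, so I lifted off the tab, put the fingertips under the lid's front edge and pushed it up and over backwards until it fell against its stop. Then I backed the arm clear.

**Lid:** after the arm withdrew, the scene and side cameras put the lid edge at about (671, -93, 178), an angle of about 1.95 rad. The wrist camera disagreed, with a low-confidence "lid_edge" at the hinge position; I took that as a false report, as the pictures show the lid open.

**Tab, cuvette and loose items:**
- **Tab:** it has sprung back up.
- **Cuvette:** it is in its holder.
- **Bottle, beaker and jar:** all are where they were found at the start, within the networks' error. The last scene view missed the jar, and the side view gave the beaker's position for it. The wrist view found it in its place.

**Forces:** the wrist force read about 4 N at most, at the ends of moves, and was near zero when I handed in.

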